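# Pour grinding balls from a turret-cap dispenser

### The arm

A 7-joint arm with a two-finger parallel gripper is mounted at the origin on the work surface. World frame = base frame: x ahead of the robot, y to its left, z up, the work surface at z = 0. Lengths are in m, angles in rad, forces in N, time in s.
With the tool pointing down it reaches from about 0.425 to 0.875 m from the base axis. Payload 4.7 kg.
Tool frame: the origin (TCP) lies on the centre line of the jaws, within the pads' length; the fingertips stand 17 mm ahead of it and the grasp point (between the pads) lies 2 mm behind it; z points along the fingers, y is the direction in which the jaws open and shut (so a half turn about z gives the same grasp; the last joint's range is limited). The gripper opens to 85 mm and grips with 20 to 120 N. Pads are 22 mm wide; open, the fingers measure 114 mm over their backs; the gripper's body (76 mm by 85 mm) begins 54 mm behind the grasp point. The pads swing forward as they close: fully open they stand 13 mm farther back than shut.
Start: joints at [-1.282, 0.321, -0.07, 1.45, 0.023, 1.371, -0.057], TCP at [0.176, 0.626, 0.248] pointing down, gripper open.
Joint ranges: [-2.86, 2.86], [-0.3, 2.09], [-1.38, 1.24], [0.06, 2.45], [-1.56, 4.7], [0.09, 2.05], [-2.69, 2.69]. Speed limits (rad/s): [2.57, 2.57, 3.14, 3.14, 3.14, 3.14, 3.14].

### API

Orientations are given as a rotation vector (axis times angle).
In Python, from station import env gives the robot as it stands. Calls block until the motion is done:
- env.movep(position, orientation): joint-space move of the TCP to a pose.
- env.servo_line(position, attitude=None, speed=0.15): straight line of the TCP; attitude=None keeps the orientation; speed is the mean speed in m/s.
- env.set_joints(angles): joint-space move.
- env.grip(opening, grip_force=None): finger opening in m; grip_force is the grip in N (None keeps the last); returns when the fingers have stopped.
- env.sleep(seconds).
- env.inverse_kinematics(position, orientation): joint angles nearest the present ones, or None.
- env.camera(name): name is "side" or "top" or "wrist"; returns a dict with "pixels" (480x640x3 uint8, red, green, blue), "range_z" (480x640 float32, m along the optical axis (not along the pixel's ray), 0 where there is no reading), "fx", "fy", "cx", "cy" (pixels), "rvec" (rotation vector, rad) and "tvec" (3), from world to camera coordinates, as OpenCV has them; the wrist camera has in their place "T_tool_cam" (4x4, takes a point from camera to tool coordinates, whose origin is the TCP and whose axes are the flange's). Camera axes: x right, y down, z forward; pixel columns grow to the right and rows downward; lengths in m; the calibration is good to about 2 mm. A picture is of the moment at which its call begins: read the wrist's pose just before it.
A pose or a line that the arm cannot do raises env.PlanningError and nothing moves.
- env.hand_in(): hands the job in, once; it reports no verdict.
Readings, each from a call of its own:
- env.get_clock(): time.
- env.get_joints(): joint angles.
- env.get_joint_vel(): joint speeds.
- env.get_effort(): joint torques, N m.
- env.get_tool_pos(): TCP position.
- env.get_tool_rot(): TCP orientation.
- env.get_wrist_force(): force on the tool from outside, world axes, zero at the start.
- env.get_torque(): the same for the moment, N m.
- env.get_finger_gap(): finger opening in m.
Only numpy, scipy, OpenCV 4.12 (cv2) and the standard library are available. Lean on these libraries where they do the work, as an engineer would, in place of code of your own. Each camera call takes 0.05 s, during which the arm holds its last target.

### The job

Two steel grinding balls are needed from the tipping ball dispenser. With its clear canister still upright, turn the perforated cap until the largest hole, the only one the balls fit through, sits squarely over the pouring side (towards the steel tray); then swing the side lever over to tip the canister so that both balls roll out and come to rest in the tray.

Things in the scene. Friction and masses are not known exactly. Their poses are not given: they have to be found in the camera images.
- cap (a joint): Angle of the perforated dark steel cap (84 mm disc) about the canister's axis, rad, anticlockwise positive from above, canister upright. 0: its largest hole (32 mm) squarely over the pouring side. Starts at 0.6 to 1.25; range -1.6 to 1.6; stays where left (0.04 N m). Other holes: 11 mm, 58 deg clockwise of the largest; 7 mm, 58 deg anticlockwise; three of 4 mm beyond the grip bar.
- cap_grip (a point): Point on the cap's axis inside the white grip bar across the cap, 10 mm below the bar's top, 22 mm above the cap's face. Bar: 12 mm thick (along this frame's x), 56 mm long (y), 32 mm high. The frame turns with the cap: x points to the largest hole, z up the canister's axis. Canister upright: 81 mm above the pivot, 196 mm above the table.
- canister (a joint): Tipping angle of the clear round canister (74 mm across, 105 mm tall, holds the balls) about its level pivot, rad. 0: upright, on its stop; grows as it tips cap-first to the tray; stop at 2.0 (115 deg, cap slanting down). Balls roll out from about 1.7 on; tip to the stop. Stiff (0.4 N m, 4.5 N at the lever grip); stays where left.
- lever_grip (a point): Mid-point to grip on the black round rod (12 mm thick, 65 mm long, parallel to the pivot) at the lever's end, right of the stand seen from the robot. Rigid with the canister; 90 mm from the pivot axis, 104 mm right of the canister's axis. At 0 it leans back, away from the tray, 57 deg (1.0 rad) off vertical; tipping swings it up over the top towards the tray. y lies along the rod.
- tray_floor (a point): Centre of the inner floor of the open steel tray (inside 124 x 92 mm, walls 32 mm high), fixed to the dispenser's stand, 12 mm above the table. x points level away from the canister, y left along the pivot axis, z up. The pivot axis lies 105 mm back (-x) and 103 mm up from here; the canister's axis is at y = 0, the lever grip at y = -104 mm.
- ball_1_center (a point): Centre of a 14 mm steel ball (11 g), at the start lying in the canister.
- ball_2_center (a point): Centre of the other, equal ball.

How it is judged:
On the way:
1. the largest hole is set over the pouring side (within about 11 degrees) while the canister is still upright (value of joint cap between -0.2 and 0.2 rad and value of joint canister below 0.35 rad), for 0.2 s.
At the end, for the whole second after the job is handed in: Both balls lie at rest inside the steel tray (centres within its walls and less than 25 mm above its floor) (x of ball_1_center in the frame of tray_floor between -0.064 and 0.064 m and y of ball_1_center in the frame of tray_floor between -0.048 and 0.048 m and z of ball_1_center in the frame of tray_floor between -0.005 and 0.025 m and x of ball_2_center in the frame of tray_floor between -0.064 and 0.064 m and y of ball_2_center in the frame of tray_floor between -0.048 and 0.048 m and z of ball_2_center in the frame of tray_floor between -0.005 and 0.025 m and linear speed of each of ball_1, ball_2 below 0.05 m/s); the robot touches nothing.
It also fails if it takes over 51 s, if anything falls off the work surface, if the arm or the gripper's body presses on something with over 40 N, if the wrist force passes 120 N, or if a joint passes its speed limit or range.

## Working session

There is one attempt and no reset: what is moved stays moved. The work goes in short steps, each a Python script; the robot and the scene stay as the last script left them, time stands still between calls to the robot, and variables do not carry over. Pictures are saved under pics/ and viewed, and the job is handed in when it is done.

```bash
mkdir -p pics; ls; python3 - <<'E'
from station import env
import cv2,numpy as np
for n in ["side","top"]:
    c=env.camera(n); cv2.imwrite(f"pics/{n}0.png",c["pixels"][...,::-1]); np.savez(f"{n}0.npz",**c)
    print(n,c["fx"],c["fy"],c["cx"],c["cy"],c["rvec"],c["tvec"])
print(env.get_clock(),env.get_tool_pos(),env.get_tool_rot())
E
```

```text
pics
side 583.6960658200248 583.6960658200248 325.17766528986886 244.0037565170406 [ 2.09452411 -0.59638202  0.31632422] [-0.48253469  0.2942352   0.47646448]
top 616.3869860245306 616.3869860245306 313.48988968220056 244.64277617575243 [ 2.2103543  -2.21046543  0.05610444] [0.02512391 0.57571329 0.96181594]
0.1 [0.17629269 0.62517718 0.24733313] [-4.30216627e-01 -3.11185878e+00  2.65510419e-03]
```

View pics/side0.png

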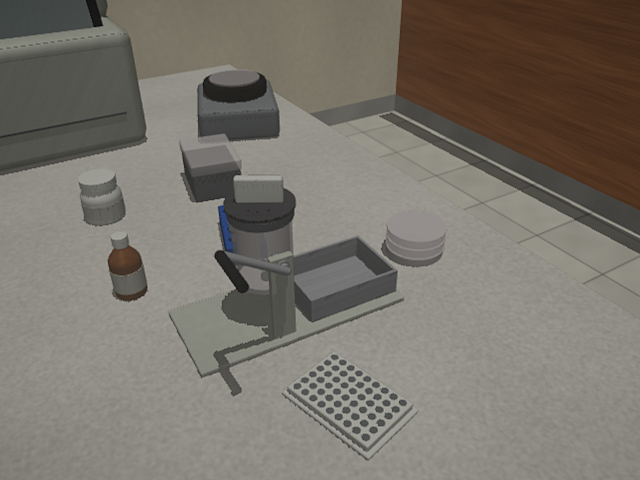

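View pics/top0.png

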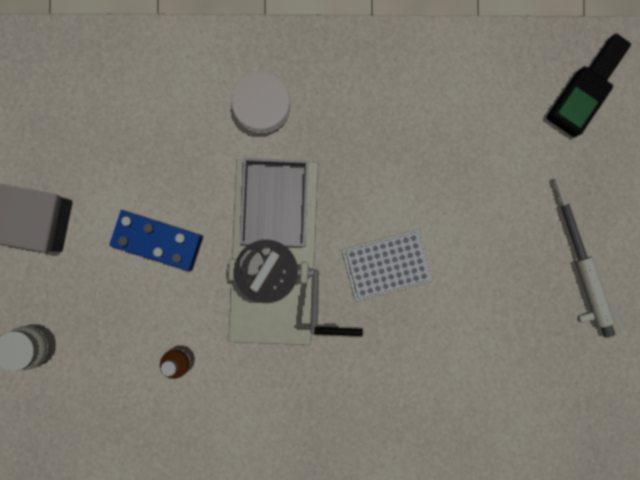

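The side view shows the dispenser with the tray beyond it and the lever on the near side. In the top view the cap is at about (266,270), the tray at (274,203) and the black rod at (338,331). I'll enlarge the top view next.

```bash
cat > h.py <<'E'
import numpy as np,cv2
from scipy.spatial.transform import Rotation as R
def load(n): return dict(np.load(n))
def unproj(c,u,v,z=None,d=None):
    """world point of pixel; on plane world z, or at depth d"""
    Rm=R.from_rotvec(c["rvec"]).as_matrix(); t=c["tvec"]
    r=np.array([(u-c["cx"])/c["fx"],(v-c["cy"])/c["fy"],1.])
    o=-Rm.T@t; w=Rm.T@r
    if z is not None: return o+w*(z-o[2])/w[2]
    if d is None: d=np.asarray(c["range_z"])[int(round(v)),int(round(u))]
    return o+w*d
def proj(c,p):
    q=R.from_rotvec(c["rvec"]).as_matrix()@np.array(p)+c["tvec"]
    return c["fx"]*q[0]/q[2]+c["cx"],c["fy"]*q[1]/q[2]+c["cy"]
E
python3 - <<'E'
from h import *
c=load("top0.npz"); im=c["pixels"][...,::-1]
cv2.imwrite("pics/topcrop.png",cv2.resize(im[145:355,215:375],None,fx=2.8,fy=2.8,interpolation=cv2.INTER_CUBIC))
cv2.imwrite("pics/capcrop.png",cv2.resize(im[230:310,220:310],None,fx=7,fy=7,interpolation=cv2.INTER_CUBIC))
for n,u,v in [("tray",274,203),("bar",266,270),("rod",338,331),("rodL",317,331),("rodR",361,331),("base corner",237,160),("bc",317,163),("bc",311,343),("bc",231,341)]:
    print(n,unproj(c,u,v).round(4))
E
```

```text
tray [0.6417 0.0876 0.0081]
bar [0.5368 0.0878 0.2039]
rod [ 0.4563 -0.0048  0.1667]
rodL [0.4564 0.0228 0.1678]
rodR [ 0.4565 -0.035   0.1691]
base corner [0.7109 0.1468 0.0034]
bc [0.7058 0.0194 0.0066]
bc [ 0.4196  0.0289 -0.0049]
bc [0.4242 0.1549 0.0049]
```

View pics/topcrop.png

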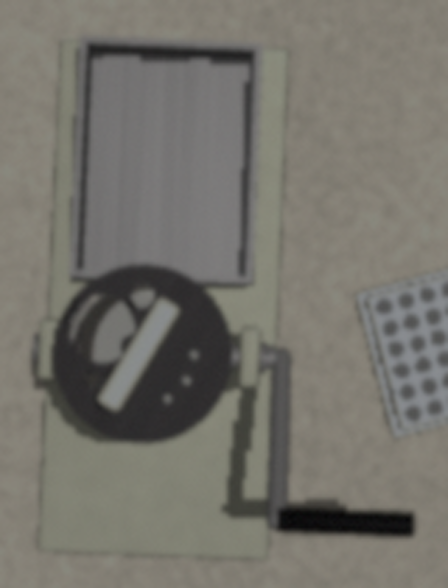

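View pics/capcrop.png

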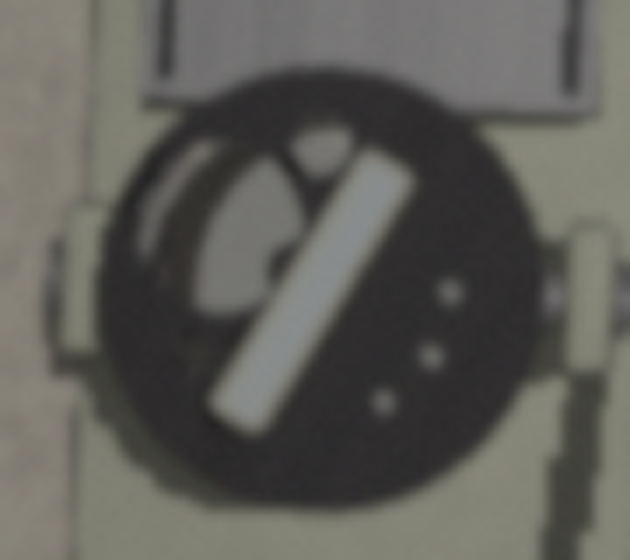

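```bash
cat >> h.py <<'E'
def down(a):
    """tool z down, tool y along world heading a"""
    y=np.array([np.cos(a),np.sin(a),0]); z=np.array([0,0,-1.]); x=np.cross(y,z)
    return R.from_matrix(np.c_[x,y,z]).as_rotvec()
E
python3 - <<'E'
from h import *
from station import env
c=load("top0.npz")
f=lambda u,v:(220+(u+.5)/7-.5,230+(v+.5)/7-.5)
e1=unproj(c,*f(387,168),z=.206);e2=unproj(c,*f(238,415),z=.206)
d=e1-e2; th=np.arctan2(d[1],d[0])
print("bar ctr",(e1+e2)/2,"len",np.linalg.norm(d),"bar heading",np.degrees(th),"hole heading",np.degrees(th)+90)
g=lambda u,v:(215+(u+.5)/2.8-.5,145+(v+.5)/2.8-.5)
# tray rim corners (z=.044) outer in topcrop
P=[unproj(c,*g(u,v),z=.044) for u,v in [(88,43),(257,47),(252,283),(72,279)]]
for p in P: print(p.round(4))
m=sum(P)/4; print("tray",m)
# disc
s=unproj(c,*f(320,287),z=.174);print("cap disc",s)
r0=unproj(c,*g(275,520),z=.166);r1=unproj(c,*g(413,524),z=.166);print("rod",r0,r1)
b=[unproj(c,*g(u,v),z=.008) for u,v in [(62,40),(287,47),(267,557),(40,548)]]
for p in b: print(p.round(4))
for a in [th+np.pi/2,th-np.pi/2]:
    q=env.inverse_kinematics([*((e1+e2)/2)[:2],.30],down(a)); print(a,q)
for a in [-.03,np.pi-.03]:
    q=env.inverse_kinematics([*((e1+e2)/2)[:2],.197],down(a)); print(a,q)
E
```

```text
bar ctr [0.53528115 0.08984675 0.206     ] len 0.05162540992562484 bar heading -30.99444527628139 hole heading 59.00555472371861
[0.7038 0.1285 0.044 ]
[0.7018 0.0363 0.044 ]
[0.5728 0.039  0.044 ]
[0.575  0.1367 0.044 ]
tray [0.6383273  0.08510942 0.044     ]
cap disc [0.53586809 0.09054964 0.174     ]
rod [0.45705711 0.02820922 0.166     ] [ 0.45506286 -0.03679388  0.166     ]
[0.7117 0.1466 0.008 ]
[0.708  0.0192 0.008 ]
[0.4202 0.0305 0.008 ]
[0.4255 0.1577 0.008 ]
1.0298412068945828 [-0.69003976  0.06676469  0.50259914  1.65642025 -0.03247916  1.42671907
  0.84612455]
-2.1117514466952105 [-1.19552242  0.09192461  1.05462425  1.66902751 -0.08074941  1.4275603
 -2.24291644]
-0.03 [-0.70563134  0.13007184  0.53337848  1.80564167 -0.07016587  1.22457087
 -0.18211399]
3.1115926535897933 [ 0.79566162  0.31605166 -1.17431893  1.75776555  0.30471476  1.27174731
  2.65895845]
```

```bash
python3 - <<'E'
from h import *
from station import env
C=[.5356,.0902]; a=np.radians(59)
env.movep([*C,.30],down(a)); print(env.get_clock(),env.get_tool_pos(),env.get_joints())
p=env.get_tool_pos();r=env.get_tool_rot();c=env.camera("wrist")
cv2.imwrite("pics/w1.png",c["pixels"][...,::-1]); np.savez("w1.npz",p=p,r=r,**c)
M=R.from_rotvec(r).as_matrix();T=c["T_tool_cam"]
for pt in [[*C,.206],[C[0]+.03*np.cos(a),C[1]+.03*np.sin(a),.174]]:
    q=M.T@(np.array(pt)-p); q=np.linalg.inv(T)@np.r_[q,1]; print(c["fx"]*q[0]/q[2]+c["cx"],c["fy"]*q[1]/q[2]+c["cy"])
E
```

```text
2.4083 [0.53540397 0.09176622 0.29976855] [-0.69085004  0.06821997  0.5005108   1.65545548 -0.03325014  1.42670077
  0.84573189]
322.6570749154121 261.30809407333396
370.11523181643224 243.80327985788585
```

View pics/w1.png

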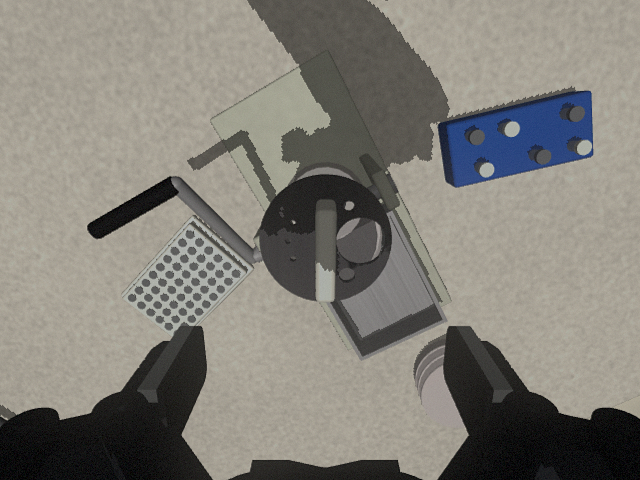

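The wrist view shows the bar upright in the image, centred around (325,250), with the large hole at (360,240). My prediction for the bar centre was (323,261), so I'll enlarge it and check.

```bash
python3 - <<'E'
from h import *
from station import env
print(env.get_tool_pos(),env.get_tool_rot(),down(np.radians(59)))
c=load("w1.npz"); M=R.from_rotvec(c["r"]).as_matrix();T=c["T_tool_cam"]
im=c["pixels"][...,::-1][160:320,240:410].copy()
im=cv2.resize(im,None,fx=3.6,fy=3.6,interpolation=cv2.INTER_CUBIC);cv2.imwrite("pics/w1c.png",im)
Z=c["range_z"]; print(Z[200:306:4,325].round(3)); print(Z[240,300:350:3].round(3))
def W(u,v):
    d=Z[v,u]; q=T@[(u-c["cx"])/c["fx"]*d,(v-c["cy"])/c["fy"]*d,d,1]; return M@q[:3]+c["p"]
for u,v in [(325,204),(325,220),(325,240),(325,260),(325,280),(325,296)]: print(u,v,W(u,v).round(4))
E
```

```text
[0.5354345  0.09160306 0.29977717] [-8.35956866e-01 -3.02797039e+00  1.64150378e-04] [0.83955412 3.02733435 0.        ]
[0.25  0.24  0.23  0.226 0.226 0.227 0.227 0.229 0.229 0.23  0.229 0.23
 0.232 0.233 0.234 0.235 0.236 0.236 0.238 0.237 0.238 0.238 0.24  0.241
 0.241 0.243 0.46 ]
[0.264 0.263 0.264 0.264 0.265 0.233 0.231 0.23  0.231 0.23  0.23  0.231
 0.373 0.371 0.367 0.361 0.356]
325 204 [0.511  0.1065 0.1909]
325 220 [0.5158 0.1036 0.2056]
325 240 [0.525  0.098  0.2076]
325 260 [0.5357 0.0917 0.2058]
325 280 [0.5461 0.0855 0.2059]
325 296 [0.5544 0.0805 0.2065]
```

View pics/w1c.png

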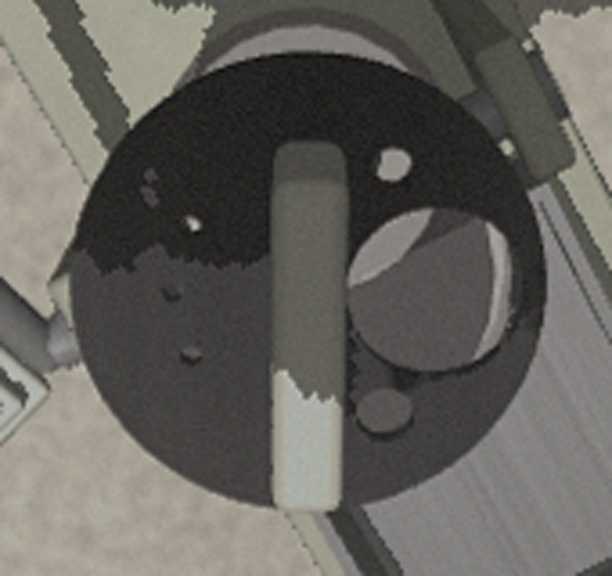

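```bash
python3 - <<'E'
from h import *
from station import env
C=[.5346,.0902]
env.servo_line([*C,.198],down(np.radians(59)),speed=.12); print(env.get_clock(),env.get_tool_pos(),env.get_wrist_force())
env.grip(.0,40); print(env.get_clock(),env.get_finger_gap(),env.get_tool_pos(),env.get_wrist_force(),env.get_torque())
E
```

```text
3.4583 [0.53520162 0.09029675 0.1987913 ] [ 0.34185563 -0.37426691  0.21651261]
4.125 0.011098018797662113 [0.5355287  0.09178505 0.19838214] [ 3.74425591  3.93261484 -1.7061956 ] [ 0.64991355 -0.64597603 -0.09768455]
```

```bash
python3 - <<'E'
from h import *
from station import env
q=np.array(env.get_joints()); q0=q.copy()
for f in (.33,.67,1.0):
    q=q0.copy(); q[6]-=f*np.radians(61.1); env.set_joints(q)
    m=R.from_rotvec(env.get_tool_rot()).as_matrix()
    print(env.get_clock(),np.degrees(np.arctan2(m[1,1],m[0,1])),env.get_tool_pos(),env.get_wrist_force(),env.get_torque())
env.sleep(.3)
c=env.camera("side");cv2.imwrite("pics/s2.png",c["pixels"][100:340,130:430,::-1].repeat(2,0).repeat(2,1))
m=R.from_rotvec(env.get_tool_rot()).as_matrix();print(np.degrees(np.arctan2(m[1,1],m[0,1])),env.get_finger_gap())
E
```

```text
4.5583 39.07249113126074 [0.53537846 0.09173309 0.19836543] [1.06493566 0.87433506 0.0582024 ] [-0.01156748  0.08781043 -0.10235921]
5.0 18.36294550406688 [0.53519051 0.09161744 0.19837941] [-0.98287417 -0.19925325  1.70719284] [-0.02629673  0.42482153 -0.02336414]
5.4333 -1.771095641028886 [0.53498269 0.09159004 0.19835896] [-3.0522048  -0.08419848  3.20610904] [-4.36423785e-02  8.81737380e-01  7.76869359e-04]
-1.9852926544984224 0.011447833525068242
```

View pics/s2.png

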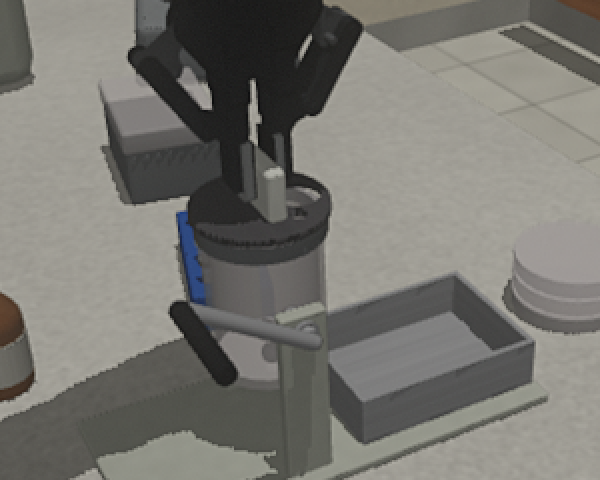

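The cap turned with the grip: the large hole now faces the tray and the canister is still upright. I'll release, rise and check with the wrist camera.

```bash
python3 - <<'E'
from h import *
from station import env
env.grip(.05)
p=env.get_tool_pos(); a=np.radians(-2.1)
env.servo_line([p[0],p[1],.30],down(a),speed=.15)
p=env.get_tool_pos();r=env.get_tool_rot();c=env.camera("wrist");print(env.get_clock())
np.savez("w3.npz",p=p,r=r,**c)
cv2.imwrite("pics/w3.png",c["pixels"][...,::-1])
q=env.inverse_kinematics([.456,-.008,.25],down(a));print(q,env.get_joints())
for f in np.linspace(-1,1.0,5): print(f,env.inverse_kinematics([.5346+.09*np.sin(f),-.008-.037*(.09*np.sin(f)+.076),.113+.09*np.cos(f)],down(a)))
E
```

```text
7.1167
[-0.63774909 -0.13472094  0.5526728   1.92107773  0.07256338  1.33596725
 -0.14269882] [-0.69129175  0.06953618  0.50112975  1.65639054 -0.0334652   1.42645159
 -0.22285099]
-1.0 [-0.62230657 -0.0452071   0.57411946  2.03485369  0.02695495  1.1448424
 -0.09644481]
-0.5 [-0.6047317   0.00745695  0.57696133  1.92802634 -0.00435192  1.20731958
 -0.06288777]
0.0 [-0.57651241  0.10741434  0.58755874  1.81817895 -0.06299626  1.23452646
 -0.00745802]
0.5 [-0.54428977  0.22321194  0.59782812  1.73018173 -0.13264447  1.22874031
  0.04997908]
1.0 [-0.51563448  0.32739035  0.60067657  1.68335656 -0.196904    1.19182961
  0.09687176]
```

View pics/w3.png

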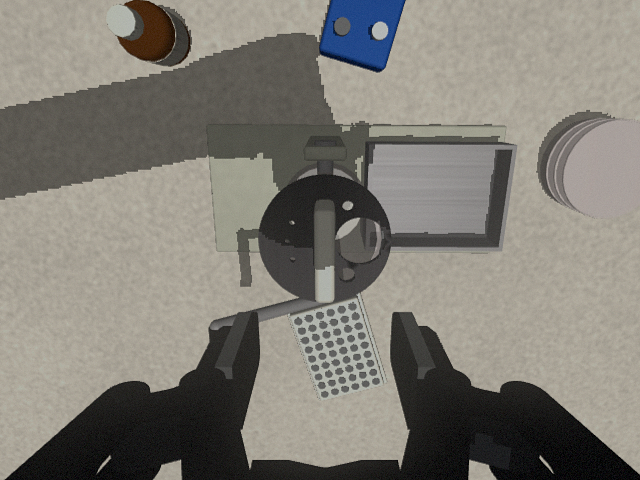

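The hole at (360,240) points straight along the stand to the tray, and the bar is square to the stand edges. Next is the lever.

```bash
python3 - <<'E'
from h import *
from station import env
a=np.radians(-2.1)
env.movep([.457,-.009,.26],down(a)); print(env.get_clock(),env.get_tool_pos())
p=env.get_tool_pos();r=env.get_tool_rot();c=env.camera("wrist")
cv2.imwrite("pics/w4.png",c["pixels"][...,::-1])
t=env.camera("top");cv2.imwrite("pics/t4.png",t["pixels"][150:390,200:500,::-1].repeat(2,0).repeat(2,1))
Z=c["range_z"];M=R.from_rotvec(r).as_matrix();T=c["T_tool_cam"]
v,u=np.mgrid[0:480:4,0:640:4];d=Z[::4,::4];
q=np.stack([(u-c["cx"])/c["fx"]*d,(v-c["cy"])/c["fy"]*d,d],-1)@T[:3,:3].T+T[:3,3];w=q@M.T+p
px=c["pixels"][::4,::4].sum(-1)
k=(d>0)&(abs(w[...,2]-.164)<.012)&(abs(w[...,0]-.457)<.03)&(px<120)&(w[...,1]<.04)
W=w[k];print(len(W),W.mean(0),W.min(0),W.max(0))
E
```

```text
7.7167 [ 0.45653192 -0.00903606  0.25954689]
59 [0.45712315 0.01437173 0.16814282] [ 0.45029228 -0.01399456  0.16517917] [0.46172049 0.02957974 0.170992  ]
```

View pics/w4.png

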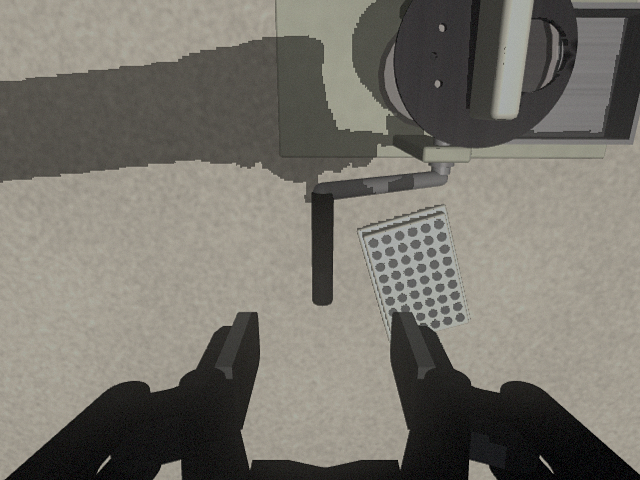

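The black rod at (322,248) sits centred between the jaws. I'll descend, grip and start the swing.

```bash
python3 - <<'E'
from h import *
from station import env
a=np.radians(-2.1)
env.servo_line([.457,-.006,.162],down(a),speed=.12); print(env.get_clock(),env.get_tool_pos(),env.get_wrist_force())
env.grip(0,25); print(env.get_clock(),env.get_finger_gap(),env.get_tool_pos(),env.get_wrist_force())
cx,r=.532,.090
for f in [-.75,-.5]:
    dx=r*np.sin(f)
    env.servo_line([cx+dx,-.006-.037*(dx+.076),.113+r*np.cos(f)],down(a),speed=.07)
    print(f,env.get_clock(),env.get_tool_pos(),env.get_wrist_force(),env.get_finger_gap())
c=env.camera("side");cv2.imwrite("pics/s5.png",c["pixels"][100:340,130:430,::-1].repeat(2,0).repeat(2,1))
E
```

```text
8.7833 [ 0.45761539 -0.00594492  0.16263241] [ 0.53016221 -0.02601533 -0.02515764]
9.2083 0.010935506395844107 [ 0.45533725 -0.00590353  0.16239786] [-6.06263224  0.26482096  6.72811716]
-0.75 9.6667 [ 0.46745361 -0.00645157  0.1784597 ] [-9.89455263  0.33266122  6.45565572] 0.01097531703059045
-0.5 10.1333 [ 0.48486119 -0.00719844  0.192846  ] [-16.62935375   0.54931461  16.10595778] 0.0109723662831855
```

View pics/s5.png

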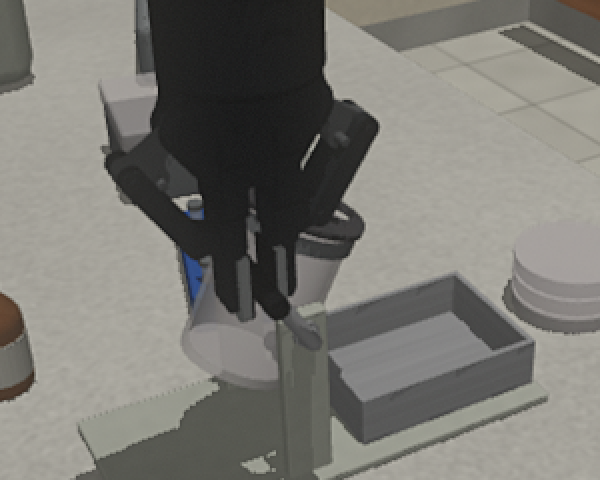

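```bash
python3 - <<'E'
from h import *
from station import env
a=np.radians(-2.1)
env.grip(0,20)
cx,r=.532,.090
for f in [-.25,0,.25,.5,.7]:
    dx=r*np.sin(f)
    env.servo_line([cx+dx,-.006-.037*(dx+.076),.113+r*np.cos(f)],down(a),speed=.06)
    F=np.array(env.get_wrist_force());p=env.get_tool_pos()
    print(f,np.arctan2(p[0]-cx,p[2]-.113),env.get_clock(),p,F,env.get_torque())
    if np.linalg.norm(F)>50: break
c=env.camera("side");cv2.imwrite("pics/s6.png",c["pixels"][100:340,130:430,::-1].repeat(2,0).repeat(2,1))
E
```

```text
-0.25 -0.26017804764309277 10.925 [ 0.50851542 -0.0081088   0.20121751] [-7.31424478 -0.55846187  8.36983425] [-0.00835873  1.55591194 -0.01377365]
0 -0.008495861316607211 11.45 [ 0.53123139 -0.00899418  0.20346698] [-5.3474863  -0.12011637  5.6928235 ] [-0.11491151  1.02056704 -0.00205649]
0.25 0.24530057557767024 11.975 [ 0.55377179 -0.00985659  0.19996819] [-3.95184544 -0.47315807  1.41722194] [-0.10873637  0.78833236 -0.02868931]
0.5 0.5018983733973041 12.5 [ 0.57518344 -0.010679    0.19169134] [-2.04373553 -0.79967678 -1.35612679] [-0.31059651  0.46135842 -0.04065449]
0.7 0.7040981321624002 12.95 [ 0.5904299  -0.01129654  0.18179624] [-0.57110913 -2.31307412 -1.41704229] [-0.44029604  0.11379748 -0.02077075]
```

View pics/s6.png

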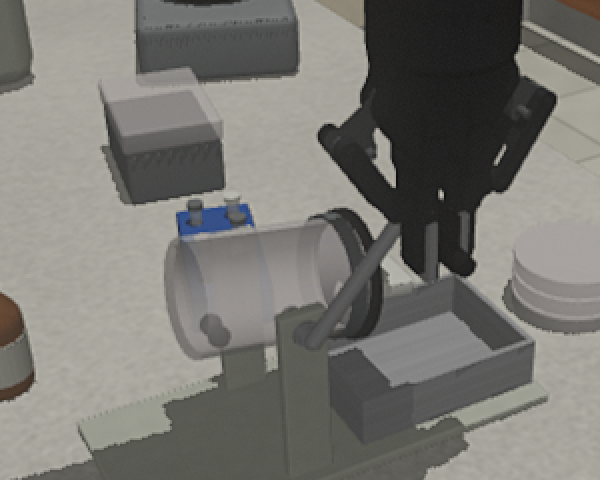

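The canister is almost level, with both balls still at its bottom end near (212,330). I'll continue to the stop.

```bash
python3 - <<'E'
from h import *
from station import env
a=np.radians(-2.1)
cx,r=.532,.090
for f in [.85,.95,1.0,1.04,1.08]:
    dx=r*np.sin(f)
    env.servo_line([cx+dx,-.006-.037*(dx+.076),.113+r*np.cos(f)],down(a),speed=.04)
    F=np.array(env.get_wrist_force());p=env.get_tool_pos()
    print(f,np.arctan2(p[0]-cx,p[2]-.113),env.get_clock(),p,F,env.get_torque())
    if np.linalg.norm(F)>30: break
env.sleep(1.0); print(env.get_wrist_force())
c=env.camera("side");cv2.imwrite("pics/s7.png",c["pixels"][100:340,130:430,::-1].repeat(2,0).repeat(2,1))
E
```

```text
0.85 0.8488725540520374 13.4833 [ 0.59917082 -0.01159744  0.17214238] [-3.00134601 -2.17218186  0.22057139] [-0.51832683  0.73143536 -0.06514363]
0.95 0.9505335276535252 13.8583 [ 0.60490579 -0.01174885  0.16507703] [-3.47636977 -3.58233     0.00536482] [-0.58962788  0.74335318 -0.01824297]
1.0 0.9874676486099422 14.125 [ 0.60677135 -0.01180956  0.16234434] [-8.29120941 -2.34672025  6.79856288] [-0.52057177  1.60364591 -0.0322105 ]
1.04 0.9978065000100909 14.375 [ 0.60691395 -0.01169486  0.1613341 ] [-18.25828755  -2.66511093  21.19908058] [-0.32872518  3.77315625 -0.02541998]
1.08 1.015472336865104 14.625 [ 0.60701694 -0.01163428  0.1595446 ] [-26.76977883  -1.01729856  32.49880687] [-0.21789589  5.58480351 -0.00684641]
[-26.71346643  -1.46517449  32.54188379]
```

View pics/s7.png

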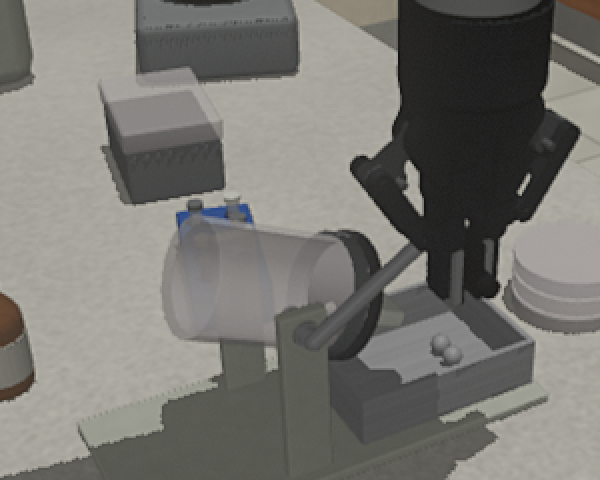

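The canister is at its stop and both balls are in the tray, at (441,343) and (452,355). I'll relieve the force, release and retreat.

```bash
python3 - <<'E'
from h import *
from station import env
a=np.radians(-2.1)
env.servo_line([.6068,-.0117,.162],down(a),speed=.03); print(env.get_wrist_force())
env.grip(.05); print(env.get_wrist_force(),env.get_finger_gap())
p=env.get_tool_pos(); env.servo_line([p[0],p[1],.32],speed=.12)
env.movep([.5,-.25,.32],down(a)); env.sleep(.8)
print(env.get_clock(),env.get_wrist_force())
for n in("side","top"):
    c=env.camera(n);np.savez(n+"8.npz",**c)
    im=c["pixels"][100:340,130:430,::-1] if n=="side" else c["pixels"][145:345,180:420,::-1]
    cv2.imwrite(f"pics/{n}8.png",im.repeat(2,0).repeat(2,1) if n=="side" else im.repeat(3,0).repeat(3,1))
E
```

```text
[-7.00268441 -2.57989901 -0.03999641]
[-0.11969943 -0.06205604  0.54917355] 0.04977167176022005
19.8417 [-0.14210285 -0.03181556  0.30876723]
```

View pics/side8.png

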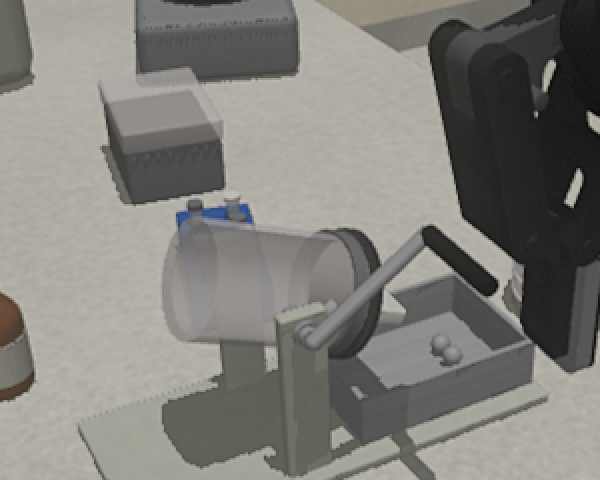

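View pics/top8.png

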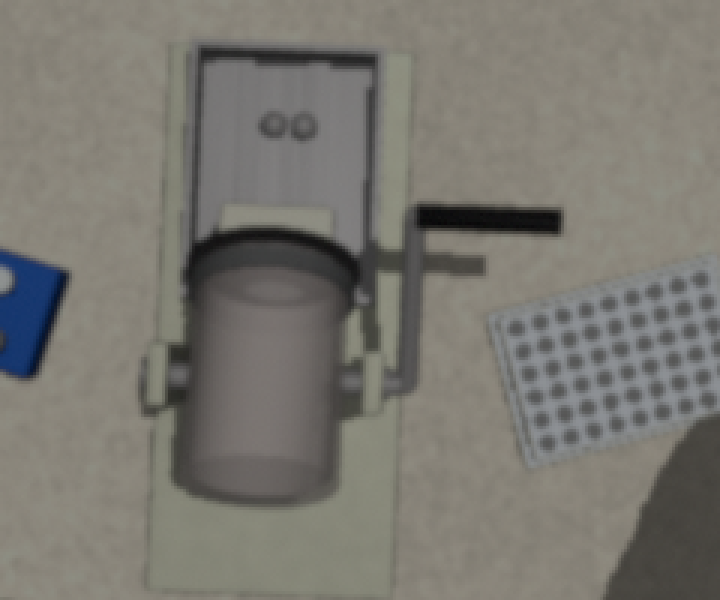

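Both balls lie at rest inside the tray: top view (273,125) and (303,126), and the same side-view positions as before. The lever stayed over and the robot is clear.

```bash
python3 - <<'E'
from station import env
env.hand_in(); print("ok")
E
```

```text
the job is handed in; nothing more can be done
ok
```

Both steel balls are lying in the tray, and I handed the job in at about 20 s of the 51 s allowed; it reports no verdict.

- **Cap:** I gripped the bar and turned it about 61° clockwise. The wrist camera then showed the largest hole squarely towards the tray, with the canister still upright.
- **Tipping:** I gripped the lever rod and swung it over to the stop. The wrist force peaked at about 42 N there, and I eased it off before letting go.
- **Last checks:** The side and top pictures show both balls inside the tray. They sat at the same spot in side pictures about 4 s apart. The arm was clear, with wrist force near zero.
- **Disagreement:** The wrist and top cameras differed by about 3.5 mm on where the cap's axis is. I used a point in between, and the turn went smoothly.

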